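# Tuck the mask plate under the light box shield

## Robot

A 6-joint arm with a two-finger parallel gripper is mounted at the origin on the work surface; the furniture and walls round the work are solid. World frame = base frame: x ahead of the robot, y to its left, z up, the work surface at z = 0. Lengths are in m, angles in rad, forces in N, time in s.
With the tool pointing down it reaches from about 0.25 to 0.725 m from the base axis. Payload 4 kg.
Tool frame: the origin (TCP) lies midway between the tips of the shut fingers; the grasp point (between the pads) lies bot.tcp_to_grasp behind it (bot.tcp_to_grasp is the distance from the TCP to the grasp point, in m); z points along the fingers, y is the line along which they close (so a half turn about z gives the same grasp; the last joint's range is limited). The gripper opens to 85 mm and grips with 20 to 120 N. Pads are 22 mm wide; open, the fingers measure 114 mm over their backs; the gripper's body (76 mm by 85 mm) begins 54 mm behind the grasp point. The pads swing forward as they close: fully open they stand 13 mm farther back than shut.
Start: joints at [1.284, 0.241, 0.005, 1.335, 0, 1.571], TCP at [0.141, 0.48, 0.231] pointing down, gripper open.
Joint ranges: [-2.72, 2.72], [-1.05, 1.87], [-1.09, 1.28], [-1.99, 2.15], [-1.42, 1.44], [-3.14, 3.14]. Speed limits (rad/s): [2.79, 2.79, 3.14, 3.14, 3.14, 3.14].

## Interface

Orientations are given as a unit quaternion [x, y, z, w].
In Python, from workcell import readout, camera, bot gives the robot as it stands. The module is installed in compiled form; this text tells all that it offers.
- The arm moves only by the tool jog_arm, never from a script. Its argument "motion" is a list of rows, each an object of numbers: "x", "y", "z": the shift along the tool's x, y, z in mm; "spin": the turn about the tool's z in degrees; "fingers": the closure, from -1 (fully open) to 1 (shut). A call has 1 to 8 rows; each row is the pose to reach, as a shift and turn from the pose commanded when the call began, along the tool's axes at that moment; what a row does not reach only later rows make up. A row lasts 1/8 s, in which the tool goes at most 62.5 mm and 10.7 degrees, less where a joint would pass 70% of its speed; a pose out of reach is approached as far as the arm can. A call with a gripper value outside its range is refused whole. The fingers move at their own pace and stop on an object; the grip force is fixed at half the most. Time passes only in rows, so rows that repeat a pose let the fingers close. It gives the time, the measured TCP pose, the force, the opening and the grip force at its end, in the units of the state.
- readout.get_obs(): the state, without advancing time (a new reading comes with each control period).
- camera(name): name is "side" or "top" or "wrist"; returns a dict with "pixels" (384x512x3 uint8, red, green, blue), "K" (3x3 intrinsics, pixels), "dist" ([k1, k2, p1, p2, k3] as OpenCV has them; the pictures are not rectified), "rvec" (rotation vector, rad) and "tvec" (3), from world to camera coordinates, as OpenCV has them. Camera axes: x right, y down, z forward; pixel columns grow to the right and rows downward; lengths in m; the calibration is good to about 2 mm. A picture is of the moment at which its call begins. There is no depth.
- bot.job_done(): hands the job in; it is judged then, once.
The state is a dict: "clock": time; "joint_pos": joint angles; "joint_vel": joint speeds; "tau": joint torques, N m; "eef_pos": TCP position; "tool_rot": TCP orientation; "ft_force": force on the tool from outside, world axes, zero at the start; "ft_torque": the same for the moment, N m; "grip_width": finger opening in m; "grasp_force": force on a finger pad.
Only numpy, scipy, OpenCV 4.12 (cv2) and the standard library are available. Lean on these libraries where they do the work, as an engineer would, in place of code of your own. Each camera call takes 0.05 s, during which the arm holds its last target. There are 200 camera calls.

## Task

Get the light box ready for an exposure: first turn its selector to the green mark. Then slide the far edge of the loose metal mask plate, lying flat on the white glass and centred between the guide lines, under the front edge of the amber shield without lifting the shield, until the plate butts against the stop beneath it. Finish while still holding the plate, pressing it down flat on the glass with about 10 N, and leave everything else on the bench where it is.

Things in the scene. Friction and masses are not known exactly. Their poses are not given: they have to be found in the camera images.
- light_box: Grey box 240 x 172 x 38 mm, fixed to the bench at a varying place and heading. Origin on its underside on the glass's centre line; local +x is the direction in which the plate is slid, local z is up. Box spans local x -120..120 and y -110..62 mm (the selector strip is on the -y side). Its deck is 38 mm above the bench.
- glass: White pane fixed in the light box, 150 x 112 mm, top 40 mm above the bench, spanning light-box local x -113..37 and y -56..56 mm. Two thin black guide lines run along x at y = +-52 mm. Origin on its underside at its centre, 36 mm above the bench. Rigid. Slide the plate lying on it: the gap under the shield is 10 mm.
- lap_line (a point): Fixed point on the glass top (40 mm high) straight below the middle of the shield's front edge; light-box local (0, 0, 40) mm. The open glass, not under the shield, is on the -x side of it.
- home_point (a point): Fixed point at glass-top height on the face of the black stop bar under the shield, light-box local (40, 0, 40) mm; the bar is 8 mm high and 108 mm wide. The middle of the plate's far edge belongs here: the plate is then tucked 40 mm.
- shield (a joint): Hinge of the see-through amber shield, 114 x 110 x 4 mm, 120 g, hinged along its rear edge at light-box local x = 110 mm. 0 = lying level; grows as the front edge lifts (0.01 rad is 1.1 mm at the edge). Only its weight holds it down.
- shield_edge (a point): Middle of the shield's front edge, on its underside, 10 mm above the glass when the shield lies level.
- selector (a joint): Angle of the selector knob in rad, growing clockwise seen from above, range -0.05 to 2.15. Detents lie at 0, 0.698, 1.396 and 2.094 (every 40 degrees); the third, 1.396, is at the big green dot (on the shield's side of the knob, 28 mm from its axis), the others have small white dots. It needs 0.02 to 0.03 N m and snaps to the nearest detent when let go. A white line on the grip points to the mark.
- selector_grip (a point): On the selector's vertical axis at the middle of its grip, 54.5 mm above the bench, light-box local (-55, -84, 54.5) mm. The grip is an upright grey bar 37 mm long, 10 mm thick and 20 mm high (44.5 to 64.5 mm above the bench) on a black skirt 42 mm across that reaches 45 mm above the bench. The point turns with the knob: its x axis runs along the bar, to the white line; in the light box's frame that is at 80 degrees when the joint is 0 and at 0 degrees when it is 1.396.
- mask_plate: Loose aluminium plate 105 (x) x 100 (y) x 5 mm, 0.1 to 0.21 kg, lying flat on the bench. Origin under its centre; local +x points to the far edge that is to be tucked. On it stands a blue grip rib, 10 mm thick (x), 60 mm long (y), from the plate's top (5 mm) up to 29 mm above the underside, centred at local x = -27 mm.
- plate_edge (a point): Middle of the plate's far edge, on the underside: plate local (52.5, 0, 0) mm.
- plate_rib (a point): Middle of the blue rib, the place to grip: plate local (-27, 0, 19) mm.
- timer: Bystander: white bench timer 66 x 66 x 20 mm; origin under its centre.
- glass_carton: Bystander: small white carton 40 x 62 x 28 mm; origin under its centre.
- stain_bottle: Bystander: small brown bottle with a white cap, 48 mm across, 85 mm high; origin under its centre.
Not all that is in view belongs to the job. There is more than one size of the mask_plate; the one meant has the size given above.

How it is judged:
On the way, in this order (a step that is already met when the one before it is completed fails the run):
1. the selector is at the green mark (value of joint selector between 1.27 and 1.52 rad), for 0.2 s.
2. the plate's far edge lies under the shield against the stop (x of plate_edge in the frame of home_point above -0.006 m and z of plate_edge in the frame of home_point between -0.003 and 0.004 m and value of joint shield below 0.03 rad and y of plate_edge in the frame of home_point between -0.012 and 0.012 m and angle between the x axis of mask_plate and the x axis of light_box, either way round below 0.1 rad and angle between mask_plate's own z axis and vertical below 0.035 rad), for 0.2 s.
At the end, for the whole second after the job is handed in: Selector within 0.12 rad of the green mark; plate edge within 6 mm of the stop and 12 mm of the centre line, square within 0.1 rad, flat on the glass (3 mm, 0.035 rad) under the level shield (0.02 rad); fingers still on the plate, pressing it on the glass with 5 to 30 N (all of step 1 and x of plate_edge in the frame of home_point between -0.006 and 0.004 m and y of plate_edge in the frame of home_point between -0.012 and 0.012 m and z of plate_edge in the frame of home_point between -0.003 and 0.003 m and angle between the x axis of mask_plate and the x axis of light_box, either way round below 0.1 rad and angle between mask_plate's own z axis and vertical below 0.035 rad and value of joint shield below 0.02 rad and contact force between mask_plate and glass between 5 and 30 N and contact force between the fingers and mask_plate above 2 N and linear speed of mask_plate below 0.01 m/s); the arm keeps its last pose, push and grip.
It fails at once if the shield is lifted (more than 0.05 rad) (value of joint shield above 0.05 rad).
It fails at once if a bystander is moved more than 20 mm (distance of any of timer, glass_carton, stain_bottle from where it was at the start of the episode above 0.02 m).
It also fails if it takes over 51 s, if anything falls off the work surface, if the arm or the gripper's body presses on something with over 40 N, if the wrist force passes 120 N, or if a joint passes its speed limit or range.

## Working session

There is one attempt and no reset: what is moved stays moved. The work goes in short steps, Python scripts to look and compute and a tool call to move; the robot and the scene stay as the last step left them, time stands still between calls to the robot, and variables do not carry over. Pictures are saved under pics/ and viewed, at most 10 in all, crops included, and the job is handed in when it is done.

Besides the shell and the picture viewer there is one more tool, called as name([rows], argument=value, ...), one row to a line, values as JSON. jog_arm: Moves the arm, as the interface text tells. Its arguments: {"type":"object","properties":{"motion":{"type":"array"}},"required":["motion"]}

```bash
mkdir -p pics
cat > h.py <<'E'
import numpy as np, cv2
from workcell import readout, camera, bot
def snap(n,f):
    c=camera(n); cv2.imwrite(f'pics/{f}.png',cv2.cvtColor(c['pixels'],cv2.COLOR_RGB2BGR))
    np.savez(f'pics/{f}.npz',**c); return c
def ray(c,uv,z):
    K,d=np.array(c['K']),np.array(c['dist']); R=cv2.Rodrigues(np.array(c['rvec'],float))[0]; t=np.array(c['tvec'],float).ravel()
    p=cv2.undistortPoints(np.array(uv,float).reshape(-1,1,2),K,d).reshape(-1,2)
    D=np.c_[p,np.ones(len(p))]@R; o=-R.T@t
    return o+D*((z-o[2])/D[:,2])[:,None]
def proj(c,P):
    return cv2.projectPoints(np.array(P,float),np.array(c['rvec'],float),np.array(c['tvec'],float),np.array(c['K']),np.array(c['dist']))[0].reshape(-1,2)
E
python3 - <<'E'
from h import *
a=snap('top','top0');b=snap('side','side0')
o=readout.get_obs();print(o,bot.tcp_to_grasp)
im=np.hstack([cv2.imread('pics/top0.png')]);
cv2.imwrite('pics/top0b.png',cv2.resize(im,(800,600)))
E
```

```text
{'clock': 0.1, 'joint_pos': array([1.28399107e+00, 2.41360131e-01, 3.88482000e-03, 1.33516699e+00,
       3.66220833e-05, 1.57078554e+00]), 'joint_vel': array([ 8.86985658e-04, -1.84696314e-03,  2.70718561e-03, -7.54359848e-06,
        1.33888834e-03, -1.24217576e-03]), 'tau': array([-8.92145108e-04, -3.73137009e+01,  2.53009629e+01,  1.08558917e-02,
       -5.27814200e-05, -2.25194754e-06]), 'eef_pos': array([0.14128131, 0.47906152, 0.23050059]), 'tool_rot': array([ 1.42906258e-01,  9.89735798e-01, -9.10896368e-04, -1.50033732e-04]), 'ft_force': array([-0.90752915, -0.06659534, -0.34403297]), 'ft_torque': array([-0.05529969,  0.00948009, -0.04282969]), 'grasp_force': 0.0, 'grip_width': 0.08508677087212783} 0.0187
```

View pics/top0b.png

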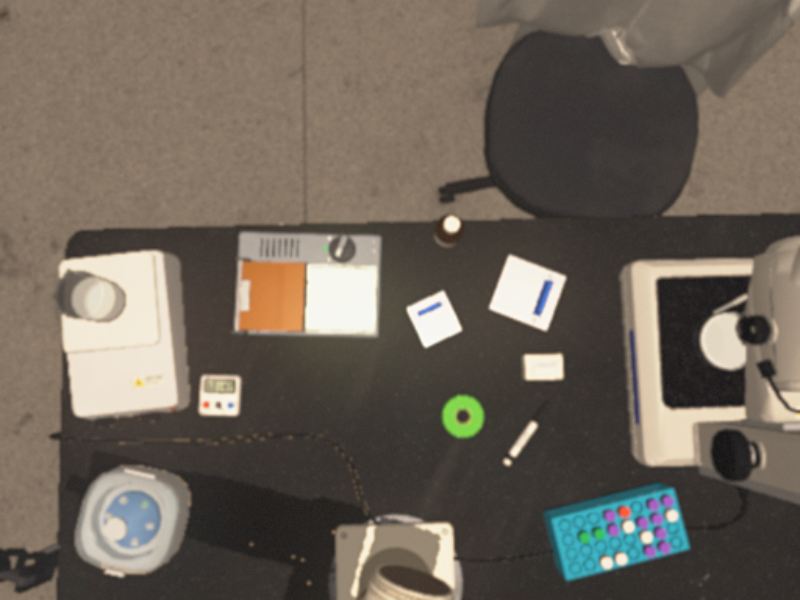

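View pics/side0.png

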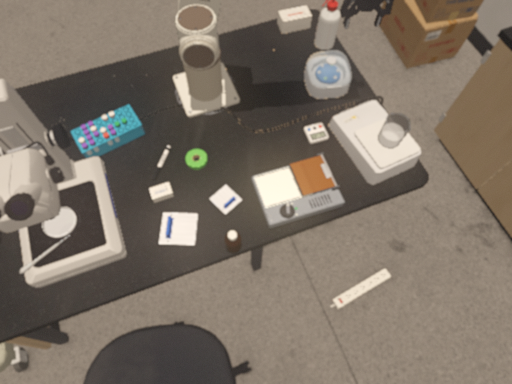

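The top view (upscaled 800x600) shows the light box at (310,285), with its selector at (342,248) and amber shield at (275,297). There are two plates with a blue rib: a large one at (527,292) and a small one at (434,319). Next I measure them, and enlarge the large one to confirm.

Run:
```python
from h import *
c=dict(np.load('pics/top0.npz')); s=dict(np.load('pics/side0.npz'))
for n,k in(('top',c),('side',s)):
    R=cv2.Rodrigues(k['rvec'])[0];print(n,-R.T@k['tvec'].ravel(), proj(k,[[0,0,0],[.3,0,0],[0,.3,0],readout.get_obs()['eef_pos']]).round().tolist())
hsv=cv2.cvtColor(c['pixels'],cv2.COLOR_RGB2HSV)
def blobs(m,z,name,amin=30,roi=(140,235,140,370)):
    M=np.zeros_like(m);y0,y1,x0,x1=roi;M[y0:y1,x0:x1]=m[y0:y1,x0:x1]
    for q in cv2.findContours(M,cv2.RETR_EXTERNAL,cv2.CHAIN_APPROX_NONE)[0]:
        if cv2.contourArea(q)<amin: continue
        w=ray(c,q,z)[:,:2]*1000
        r=cv2.minAreaRect(w.astype(np.float32));print(name,cv2.minAreaRect(q)[0],[np.round(v,1) for v in r],cv2.boxPoints(r).round().tolist())
white=((hsv[...,2]>170)&(hsv[...,1]<60)).astype(np.uint8)
blue=cv2.inRange(hsv,(105,100,40),(130,255,255))
blobs(cv2.morphologyEx(white|(blue>0).astype(np.uint8),cv2.MORPH_CLOSE,np.ones((5,5))),.005,'white')
blobs(blue,.029,'blue',5)
blobs(cv2.inRange(hsv,(5,150,80),(18,255,255)),.05,'amber')
notblack=(cv2.GaussianBlur(hsv[...,2],(3,3),0)>75).astype(np.uint8)
blobs(cv2.morphologyEx(notblack,cv2.MORPH_CLOSE,np.ones((7,7))),.038,'box',2000,(140,225,130,255))
blobs(cv2.inRange(hsv,(45,80,60),(85,255,255)),.039,'green',2,(140,225,130,255))
im=cv2.cvtColor(c['pixels'],cv2.COLOR_RGB2BGR)
A=cv2.resize(im[140:225,145:255],(800,600),interpolation=cv2.INTER_CUBIC)
B=cv2.resize(im[150:230,255:365],(800,582),interpolation=cv2.INTER_CUBIC)
cv2.imwrite('pics/cropB.png',cv2.resize(im[140:240,145:370],(800,356),interpolation=cv2.INTER_CUBIC))
```

```text
top [0.34326123 0.00437775 1.07194044] [[252.0, 373.0], [249.0, 256.0], [136.0, 377.0], [17.0, 345.0]]
side [ 0.94598056 -0.19740079  1.10392349] [[206.0, 90.0], [235.0, 157.0], [283.0, 68.0], [360.0, 30.0]]
white (347.5, 230.5) [array([ 359.3, -264. ]), array([62.1, 18.6]), np.float64(88.4)] [[349.0, -295.0], [368.0, -295.0], [370.0, -233.0], [351.0, -233.0]]
white (277.3512878417969, 203.7464599609375) [array([436. , -78.9]), array([76.6, 73.2]), np.float64(23.5)] [[386.0, -61.0], [415.0, -128.0], [486.0, -97.0], [457.0, -30.0]]
white (337.33245849609375, 186.93556213378906) [array([ 477.5, -242.6]), array([107.9, 103.2]), np.float64(67.2)] [[409.0, -272.0], [504.0, -312.0], [546.0, -213.0], [451.0, -173.0]]
white (196.16311645507812, 181.79037475585938) [array([501.5, 136.2]), array([242.7, 169.5]), np.float64(86.9)] [[410.0, 20.0], [579.0, 10.0], [593.0, 253.0], [423.0, 262.0]]
white (289.0, 143.5) [array([ 599.9, -116.5]), array([22. , 19.5]), np.float64(88.7)] [[590.0, -127.0], [609.0, -128.0], [610.0, -106.0], [590.0, -105.0]]
blue (274.6000061035156, 197.2000274658203) [array([451.2, -70.5]), array([ 4.7, 37.7]), np.float64(25.1)] [[441.0, -54.0], [457.0, -89.0], [461.0, -87.0], [445.0, -52.0]]
blue (347.3904113769531, 189.95892333984375) [array([ 465.5, -263.4]), array([ 9.9, 58.8]), np.float64(66.6)] [[437.0, -256.0], [491.0, -280.0], [494.0, -271.0], [440.0, -247.0]]
amber (174.03204345703125, 189.23049926757812) [array([477.3, 188.5]), array([100.1, 111.5]), np.float64(87.0)] [[419.0, 141.0], [530.0, 136.0], [536.0, 236.0], [424.0, 241.0]]
box (192.0, 182.0) [array([496.9, 145.6]), array([326.7, 221.4]), np.float64(88.6)] [[382.0, -15.0], [604.0, -20.0], [612.0, 306.0], [390.0, 312.0]]
```

View pics/cropB.png

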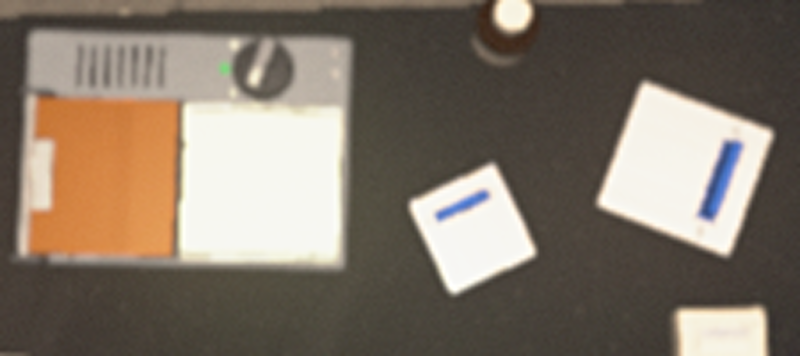

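Candidates are the large plate at (337,187), 108x103 mm with a 59 mm rib, and the small plate at (277,204), 77x73 mm with a 38 mm rib. The crop confirms that the large one at the right is the plate meant. The knob's bar points to the first detent, about 80° in the box frame. I move above the selector now.

jog_arm([
  {"x": -53, "y": -28},
  {"x": -106, "y": -56},
  {"x": -159, "y": -84, "z": 10},
  {"x": -212, "y": -112, "z": 20},
  {"x": -265, "y": -140, "z": 30},
  {"x": -318, "y": -168, "z": 40},
  {"x": -371, "y": -196, "z": 50},
  {"x": -424, "y": -224, "z": 60},
])

```text
validation failed for argument at $.mo...
```

jog_arm([
  {"x": -45, "y": -21, "spin": -3},
  {"x": -87, "y": -42, "spin": -3},
  {"x": -87, "y": -42, "spin": -3},
  {"x": -87, "y": -42, "spin": -3},
])

```text
validation failed for argument at $.mo...
```

Run:
```python
from h import *
c=snap('wrist','w1'); o=readout.get_obs(); print(o['eef_pos'],o['tool_rot'],o['clock'],o['joint_pos'])
R=cv2.Rodrigues(c['rvec'])[0]; print(-R.T@c['tvec'].ravel())
print(proj(c,[[.556,.079,.0645],[.475,.139,.05]]))
```

```text
[0.14131401 0.47910882 0.2306325 ] [ 1.42932237e-01  9.89732159e-01 -7.83581471e-04 -1.19831736e-04] 0.15 [1.28396928e+00 2.41201614e-01 4.02293751e-03 1.33520298e+00
 1.32361246e-05 1.57081624e+00]
[0.06999954 0.50068959 0.37313644]
[[102.60891153 463.74612356]
 [117.43707998 417.38780978]]
```

View pics/w1.png

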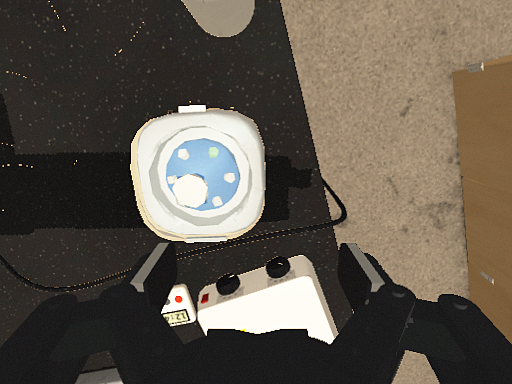

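Both moves were refused, so the arm hasn't moved. The wrist view still shows the start area, with the blue bath at (200,175). Every row probably has to carry all the keys.

jog_arm([
  {"x": -53, "y": -28, "z": 0, "spin": 0, "fingers": -1},
  {"x": -106, "y": -56, "z": 0, "spin": 0, "fingers": -1},
  {"x": -159, "y": -84, "z": 10, "spin": 0, "fingers": -1},
  {"x": -212, "y": -112, "z": 20, "spin": 0, "fingers": -1},
  {"x": -265, "y": -140, "z": 30, "spin": 0, "fingers": -1},
  {"x": -318, "y": -168, "z": 40, "spin": 0, "fingers": -1},
  {"x": -371, "y": -196, "z": 50, "spin": 0, "fingers": -1},
  {"x": -424, "y": -224, "z": 60, "spin": 0, "fingers": -1},
])

```text
clock: 1.15
eef_pos: [0.4859, 0.1432, 0.1708]
tool_rot: [0.143, 0.99, 0.0, -0.0]
ft_force: [0.5, 1.5, -0.3]
grip_width: 0.0852
grasp_force: 0.0
```

jog_arm([
  {"x": -45, "y": -21, "z": 0, "spin": -3, "fingers": -1},
  {"x": -85, "y": -42, "z": 0, "spin": -3, "fingers": -1},
  {"x": -85, "y": -42, "z": 0, "spin": -3, "fingers": -1},
  {"x": -85, "y": -42, "z": 0, "spin": -3, "fingers": -1},
])

```text
clock: 1.65
eef_pos: [0.5536, 0.0805, 0.1707]
tool_rot: [0.117, 0.993, -0.0, -0.001]
ft_force: [-0.2, -0.4, -0.7]
grip_width: 0.0853
grasp_force: 0.0
```

Run:
```python
from h import *
c=snap('wrist','w2'); o=readout.get_obs(); print(o['eef_pos'],o['tool_rot'],o['clock'],o['joint_pos'])
R=cv2.Rodrigues(c['rvec'])[0]; print(-R.T@c['tvec'].ravel())
print(proj(c,[[.556,.079,.0645],[.475,.139,.05]]))
```

```text
[0.55342655 0.08098139 0.17090501] [ 1.16618851e-01  9.93176448e-01 -1.30327178e-05 -7.66185706e-04] 1.7 [1.45094411e-01 3.90216656e-01 5.52502909e-02 1.23731680e+00
 3.71696979e-04 3.78863839e-01]
[0.48152772 0.09809139 0.31346791]
[[255.47534681 193.48660885]
 [299.74145769  89.33714298]]
```

View pics/w2.png

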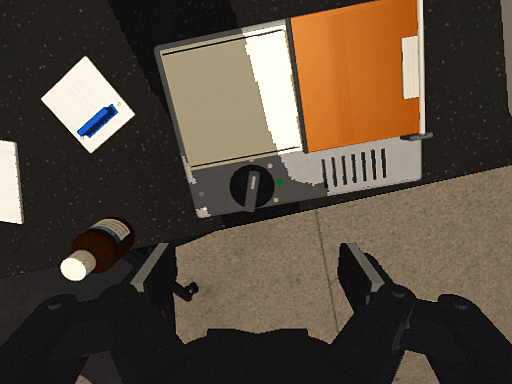

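The wrist view shows the knob at (253,187) with its bar nearly upright in the image, the white line at the glass end and the green dot at (279,182). The shield's front edge runs from (289,18) to (305,152), and the lower guide line from (190,166) to (300,148).

Run:
```python
from h import *
c=dict(np.load('pics/w2.npz')); p=c['pixels']; hsv=cv2.cvtColor(p,cv2.COLOR_RGB2HSV)
g=cv2.inRange(hsv,(45,120,50),(85,255,255))[140:220,240:300]; m=cv2.moments(g,True)
G=ray(c,[[240+m['m10']/m['m00'],140+m['m01']/m['m00']]],.038)[0]; print('green',G*1000,m['m00'])
a=cv2.inRange(hsv,(5,150,80),(20,255,255)); q=max(cv2.findContours(a,0,2)[0],key=cv2.contourArea)
# front edge: leftmost amber per row
rows=range(25,146,4); L=[[np.flatnonzero(a[r])[0],r] for r in rows]
W=ray(c,L,.052)*1000; vx=cv2.fitLine(W[:,:2].astype(np.float32),cv2.DIST_HUBER,0,.01,.01).ravel(); print('edge line',vx,np.degrees(np.arctan2(vx[1],vx[0])))
C=ray(c,[[289.5,18],[305,152]],.052)*1000; print('corners',C, np.linalg.norm(C[1]-C[0]),C.mean(0))
# guide lines: darkest in columns
v=hsv[...,2].astype(int); U=[];D=[]
for x in range(200,286,4):
    for S,y0 in((U,int(52-(x-163)*.24)),(D,int(166-(x-190)*.17))):
        s=v[y0-9:y0+10,x]; gg=s-cv2.blur(s.astype(np.float32).reshape(-1,1),(1,7)).ravel(); S.append([x,y0-9+int(np.argmin(gg))])
for n,S in(('U',U),('D',D)):
    w=ray(c,S,.04)*1000; l=cv2.fitLine(w[:,:2].astype(np.float32),cv2.DIST_HUBER,0,.01,.01).ravel()
    print(n,l,np.degrees(np.arctan2(l[1],l[0])))
# knob grip bar
k=ray(c,[[250,208],[254,173]],.0645)*1000; print('bar',k,k.mean(0))
cv2.imwrite('pics/w2k.png',cv2.resize(cv2.cvtColor(p,cv2.COLOR_RGB2BGR)[130:230,180:320],(800,571),interpolation=cv2.INTER_CUBIC))
```

```text
green [557.10740764 103.46729264  38.        ] 38.0
edge line [ 9.9869210e-01 -5.1128816e-02  4.7342841e+02  1.3876964e+02] -2.930743
corners [[418.19826211 141.08267205  52.        ]
 [530.80407017 132.9904537   52.        ]] 112.89620013995513 [474.50116614 137.03656288  52.        ]
U [5.6739315e-02 9.9838901e-01 4.2038870e+02 9.4796799e+01] 86.74732
D [5.0137427e-02 9.9874234e-01 5.2312506e+02 6.8055016e+01] 87.12613
bar [[568.86302048  70.54023619  64.5       ]
 [536.57228038  82.2795051   64.5       ]] [552.71765043  76.40987065  64.5       ]
```

View pics/w2k.png

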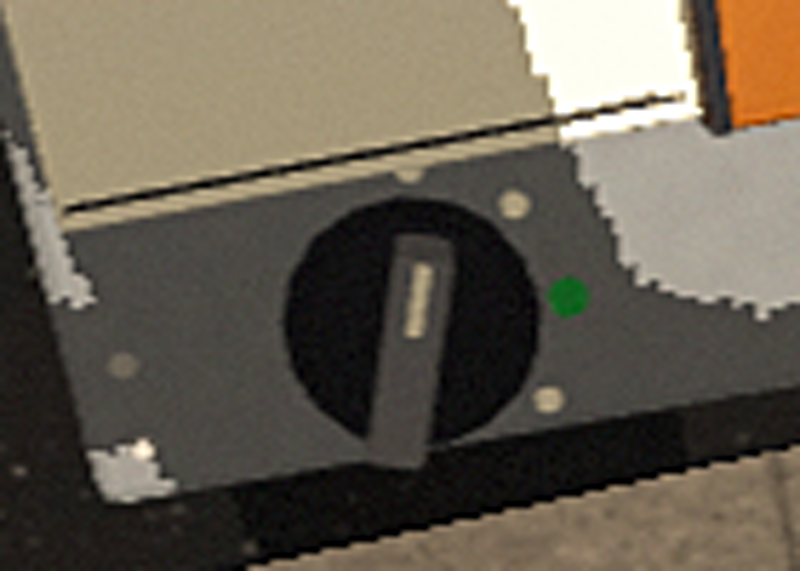

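Revised lap point is (474.5,135), heading 87°. The shield has a dark front strip, and the green dot agrees with this estimate. That puts the knob at (555,76). Descend and grip.

jog_arm([
  {"x": -3, "y": -5, "z": 40, "spin": 0, "fingers": -1},
  {"x": -3, "y": -5, "z": 80, "spin": 0, "fingers": -1},
  {"x": -3, "y": -5, "z": 110, "spin": 0, "fingers": -1},
  {"x": -3, "y": -5, "z": 121, "spin": 0, "fingers": -1},
  {"x": -3, "y": -5, "z": 121, "spin": 0, "fingers": 1},
  {"x": -3, "y": -5, "z": 121, "spin": 0, "fingers": 1},
  {"x": -3, "y": -5, "z": 121, "spin": 0, "fingers": 1},
  {"x": -3, "y": -5, "z": 121, "spin": 0, "fingers": 1},
])

```text
clock: 2.7
eef_pos: [0.5568, 0.0748, 0.0512]
tool_rot: [0.117, 0.993, -0.0, 0.001]
ft_force: [-0.1, -2.6, -0.7]
grip_width: 0.0124
grasp_force: 1.0
```

jog_arm([
  {"x": 0, "y": 0, "z": 0, "spin": 0, "fingers": 1},
  {"x": 0, "y": 0, "z": 0, "spin": 0, "fingers": 1},
  {"x": 0, "y": 0, "z": 0, "spin": 0, "fingers": 1},
  {"x": 0, "y": 0, "z": 0, "spin": 0, "fingers": 1},
])

```text
clock: 3.2
eef_pos: [0.5568, 0.0741, 0.0514]
tool_rot: [0.117, 0.993, -0.0, 0.001]
ft_force: [-0.4, -2.2, 5.3]
grip_width: 0.0082
grasp_force: 61.4
```

jog_arm([
  {"x": 0, "y": 0, "z": 0, "spin": 10, "fingers": 1},
  {"x": 0, "y": 0, "z": 0, "spin": 20, "fingers": 1},
  {"x": 0, "y": 0, "z": 0, "spin": 30, "fingers": 1},
  {"x": 0, "y": 0, "z": 0, "spin": 40, "fingers": 1},
])

```text
clock: 3.7
eef_pos: [0.5558, 0.0726, 0.0513]
tool_rot: [0.453, 0.892, -0.002, 0.001]
ft_force: [-4.5, -7.4, 8.9]
grip_width: 0.008
grasp_force: 61.8
```

jog_arm([
  {"x": 0, "y": 0, "z": 0, "spin": 10, "fingers": 1},
  {"x": 0, "y": 0, "z": 0, "spin": 20, "fingers": 1},
  {"x": 0, "y": 0, "z": 0, "spin": 30, "fingers": 1},
  {"x": 0, "y": 0, "z": 0, "spin": 40, "fingers": 1},
  {"x": 0, "y": 0, "z": 0, "spin": 40, "fingers": 1},
  {"x": 0, "y": 0, "z": 0, "spin": 40, "fingers": 1},
  {"x": 0, "y": 0, "z": 0, "spin": 40, "fingers": 1},
])

```text
clock: 4.58
eef_pos: [0.5541, 0.0721, 0.0513]
tool_rot: [0.729, 0.685, -0.003, 0.001]
ft_force: [-6.8, -7.2, 11.9]
grip_width: 0.0082
grasp_force: 62.3
```

jog_arm([
  {"x": 0, "y": 0, "z": 0, "spin": 0, "fingers": -1},
  {"x": 0, "y": 0, "z": 0, "spin": 0, "fingers": -1},
  {"x": 0, "y": 0, "z": 0, "spin": 0, "fingers": -1},
  {"x": 0, "y": 0, "z": 0, "spin": 0, "fingers": -1},
  {"x": 0, "y": 0, "z": -40, "spin": 0, "fingers": -1},
  {"x": 0, "y": 0, "z": -90, "spin": 0, "fingers": -1},
  {"x": 0, "y": 0, "z": -120, "spin": 0, "fingers": -1},
  {"x": 0, "y": 0, "z": -120, "spin": 0, "fingers": -1},
])

```text
clock: 5.58
eef_pos: [0.5583, 0.0753, 0.1734]
tool_rot: [0.728, 0.686, 0.003, 0.002]
ft_force: [0.7, 0.4, -0.8]
grip_width: 0.0853
grasp_force: 0.0
```

Run:
```python
from h import *
c=snap('wrist','w3'); o=readout.get_obs(); print(o['eef_pos'],o['tool_rot'],o['clock'],o['joint_pos'])
p=c['pixels']; hsv=cv2.cvtColor(p,cv2.COLOR_RGB2HSV)
print(proj(c,[[.555,.074,.0645],[.556,.102,.038]]))
g=cv2.inRange(hsv,(45,120,50),(85,255,255));print([ (cv2.minAreaRect(q)) for q in cv2.findContours(g,0,2)[0] if cv2.contourArea(q)>10])
cv2.imwrite('pics/w3b.png',cv2.cvtColor(p,cv2.COLOR_RGB2BGR))
```

```text
[0.55695497 0.07514455 0.17125811] [0.72790439 0.68567731 0.00113231 0.00073725] 5.625 [1.34045803e-01 3.91902382e-01 5.87326812e-02 1.23492695e+00
 1.19782705e-04 1.76456933e+00]
[[251.25477484 193.17565708]
 [250.73032608 158.93683761]]
[((252.0, 157.5), (5.0, 6.0), 90.0)]
```

View pics/w3b.png

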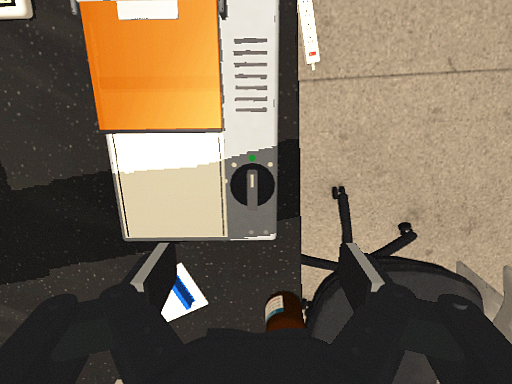

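The knob's white line points at the green dot at (252,158), so the selector is set. Now to the plate.

jog_arm([
  {"x": -45, "y": -9, "z": 0, "spin": -9, "fingers": -1},
  {"x": -90, "y": -18, "z": 0, "spin": -19, "fingers": -1},
  {"x": -140, "y": -28, "z": 0, "spin": -29, "fingers": -1},
  {"x": -190, "y": -38, "z": 0, "spin": -39, "fingers": -1},
  {"x": -240, "y": -48, "z": 0, "spin": -49, "fingers": -1},
  {"x": -290, "y": -58, "z": 0, "spin": -59, "fingers": -1},
  {"x": -334, "y": -67, "z": 0, "spin": -69, "fingers": -1},
  {"x": -334, "y": -67, "z": 0, "spin": -69, "fingers": -1},
])

```text
clock: 6.62
eef_pos: [0.4674, -0.2567, 0.1682]
tool_rot: [0.214, 0.977, 0.0, -0.002]
ft_force: [0.3, 0.5, 0.5]
grip_width: 0.0854
grasp_force: 0.0
```

```bash
cat > m.py <<'E'
from h import *
c=snap('wrist','w4'); o=readout.get_obs(); q=o['tool_rot']; e=o['eef_pos']*1000
yaw=2*np.degrees(np.arctan2(q[1],q[0]))-90; print(e,yaw,o['clock'])
hsv=cv2.cvtColor(c['pixels'],cv2.COLOR_RGB2HSV)
b=cv2.inRange(hsv,(105,100,40),(130,255,255))
for k in cv2.findContours(b,0,1)[0]:
    if cv2.contourArea(k)<60: continue
    r=cv2.minAreaRect((ray(c,k,.029)[:,:2]*1000).astype(np.float32)); print('rib',cv2.minAreaRect(k)[0],r)
w=cv2.inRange(hsv,(0,0,110),(180,70,255))|b; w=cv2.morphologyEx(w,cv2.MORPH_CLOSE,np.ones((5,5)));w[290:]=0
for k in cv2.findContours(w,0,1)[0]:
    if cv2.contourArea(k)<1500: continue
    r=cv2.minAreaRect((ray(c,k,.005)[:,:2]*1000).astype(np.float32)); print('plate',cv2.minAreaRect(k)[0],r)
# light box from w3
c=dict(np.load('pics/w3.npz'));hsv=cv2.cvtColor(c['pixels'],cv2.COLOR_RGB2HSV);v=hsv[...,2]
print('col',v[120:145,170],hsv[120:145,170,1])
a=cv2.inRange(hsv,(5,130,60),(22,255,255))
L=[[x,np.flatnonzero(a[:,x])[-1]+.5] for x in range(110,218,6)]
W=ray(c,L,.054)*1000;print('amber front',W[0],W[-1])
E
python3 m.py
```

```text
[ 467.86728849 -255.09172096  168.35819917] 65.33004389192828 6.675
rib (248.74815368652344, 181.96261596679688) ((464.9368896484375, -264.210693359375), (14.004138946533203, 65.2945785522461), 67.17391204833984)
rib (415.25006103515625, 92.7500228881836) ((450.7070007324219, -80.46331787109375), (12.928853034973145, 46.40373992919922), 22.959808349609375)
rib (46.14411163330078, 114.2264633178711) ((323.561279296875, -415.9132080078125), (13.11793327331543, 165.58053588867188), 89.47593688964844)
plate (440.49993896484375, 241.5) ((663.9203491210938, -89.35443878173828), (171.73629760742188, 136.89732360839844), 80.90315246582031)
plate (273.032958984375, 177.60350036621094) ((478.18609619140625, -241.42401123046875), (105.51317596435547, 99.72875213623047), 67.19445037841797)
plate (204.80003356933594, 72.59999084472656) ((346.9570617675781, -259.5400695800781), (45.217037200927734, 66.58753967285156), 0.10605936497449875)
plate (399.75006103515625, 78.75001525878906) ((436.8200378417969, -79.42049407958984), (74.0361557006836, 70.49789428710938), 23.591413497924805)
plate (56.571834564208984, 154.23753356933594) ((371.7236328125, -443.1642150878906), (118.23587799072266, 339.3066101074219), 87.53843688964844)
col [251 251 251 251 251 251 252 255 251 152  93  86  51 255 255 255 255 255
 255 255 255 255 255 255 255] [181 182 187 186 186 187 183 185 199  96   3  18  50   0   0   0   0   0
   0   0   0   0   0   0   0]
amber front [428.55495114 140.18147426  54.        ] [522.66254669 135.16791479  54.        ]
```

View pics/w4.png

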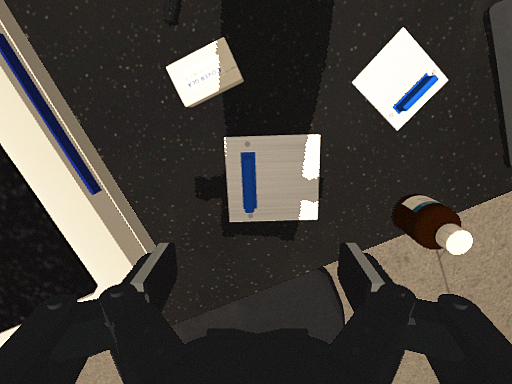

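The plate's picture agrees: centre about (273,178) px, rib at (249,182), 105x100 mm, heading 67°. Grip the rib.

jog_arm([
  {"x": -4, "y": -10, "z": 50, "spin": -2, "fingers": -1},
  {"x": -4, "y": -10, "z": 100, "spin": -2, "fingers": -1},
  {"x": -4, "y": -10, "z": 140, "spin": -2, "fingers": -1},
  {"x": -4, "y": -10, "z": 160, "spin": -2, "fingers": -1},
  {"x": -4, "y": -10, "z": 160, "spin": -2, "fingers": 1},
  {"x": -4, "y": -10, "z": 160, "spin": -2, "fingers": 1},
  {"x": -4, "y": -10, "z": 160, "spin": -2, "fingers": 1},
  {"x": -4, "y": -10, "z": 160, "spin": -2, "fingers": 1},
])

```text
clock: 7.68
eef_pos: [0.4695, -0.2657, 0.0114]
tool_rot: [0.195, 0.981, -0.0, 0.001]
ft_force: [0.9, 0.4, 2.0]
grip_width: 0.0124
grasp_force: 0.5
```

jog_arm([
  {"x": 0, "y": 0, "z": 0, "spin": 0, "fingers": 1},
  {"x": 0, "y": 0, "z": 0, "spin": 0, "fingers": 1},
  {"x": 0, "y": 0, "z": 0, "spin": 0, "fingers": 1},
  {"x": 0, "y": 0, "z": 0, "spin": 0, "fingers": 1},
])

```text
clock: 8.18
eef_pos: [0.4696, -0.2658, 0.0116]
tool_rot: [0.195, 0.981, -0.0, 0.001]
ft_force: [-0.6, -0.1, 5.9]
grip_width: 0.0085
grasp_force: 62.8
```

jog_arm([
  {"x": 0, "y": 0, "z": -20, "spin": 0, "fingers": 1},
  {"x": 0, "y": 0, "z": -55, "spin": 0, "fingers": 1},
  {"x": 0, "y": 0, "z": -90, "spin": 0, "fingers": 1},
  {"x": 0, "y": 0, "z": -95, "spin": 0, "fingers": 1},
])

```text
clock: 8.68
eef_pos: [0.4703, -0.2662, 0.1076]
tool_rot: [0.195, 0.981, -0.001, 0.002]
ft_force: [1.0, -0.1, -1.8]
grip_width: 0.0082
grasp_force: 61.7
```

jog_arm([
  {"x": 12, "y": 28, "z": 0, "spin": -2, "fingers": 1},
  {"x": 30, "y": 73, "z": 0, "spin": -5, "fingers": 1},
  {"x": 48, "y": 118, "z": 0, "spin": -8, "fingers": 1},
  {"x": 66, "y": 163, "z": 0, "spin": -11, "fingers": 1},
  {"x": 84, "y": 208, "z": 0, "spin": -14, "fingers": 1},
  {"x": 102, "y": 250, "z": 0, "spin": -17, "fingers": 1},
  {"x": 116, "y": 283, "z": 0, "spin": -19.5, "fingers": 1},
  {"x": 116, "y": 283, "z": 0, "spin": -19.5, "fingers": 1},
])

```text
clock: 9.68
eef_pos: [0.4683, 0.0427, 0.1039]
tool_rot: [0.023, 1.0, 0.0, -0.001]
ft_force: [-0.3, -0.6, -1.6]
grip_width: 0.0085
grasp_force: 61.7
```

Run:
```python
from h import *
c=snap('wrist','w5'); o=readout.get_obs(); q=o['tool_rot']; print(o['eef_pos'],2*np.degrees(np.arctan2(q[1],q[0]))-90,q,o['clock'],o['ft_force'],o['grip_width'])
t=snap('top','t5')
print(readout.get_obs()['eef_pos'])
a=cv2.cvtColor(c['pixels'],cv2.COLOR_RGB2BGR)
cv2.imwrite('pics/w5b.png',cv2.resize(a[0:288],(800,450),interpolation=cv2.INTER_CUBIC))
```

```text
[0.46841228 0.04140033 0.10398473] 87.19938264604329 [ 2.44375435e-02  9.99700522e-01 -3.24975769e-04 -1.25185797e-03] 9.725 [ 0.32720277 -0.22372427 -2.18757145] 0.00836066007249922
[0.4685707  0.04060331 0.10413126]
```

View pics/w5b.png

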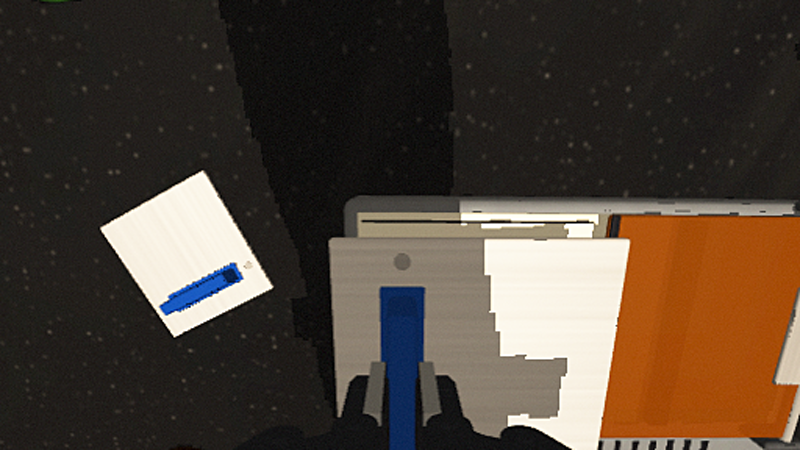

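The plate is held level and square. Its low-x edge runs along row 238 (corners (330,238) and (629,238)), with the guide line at row 221. Cast these.

Run:
```python
from h import *
c=dict(np.load('pics/w5.npz')); f=.64
print('plate corners',ray(c,np.array([[330,239],[629,239]])*f,.0975)*1000)
print('line',ray(c,np.array([[362,221],[595,222]])*f,.04)*1000)
print('shield corner dark/amber',ray(c,np.array([[609,214],[618,214]])*f,.054)*1000)
print('box corner',ray(c,np.array([[345,197]])*f,.038)*1000)
print('rib end far',ray(c,np.array([[380,288],[424,288]])*f,.1215)*1000)
```

```text
plate corners [[416.27084718  20.62645759  97.5       ]
 [420.9750823  123.84454969  97.5       ]]
line [[416.97488751  26.6303281   40.        ]
 [422.43078833 136.68249636  40.        ]]
shield corner dark/amber [[417.29588249 136.45854355  54.        ]
 [417.46658037 140.44218931  54.        ]]
box corner [[405.70428557  19.29035804  38.        ]]
rib end far [[428.05313427  38.28555562 121.5       ]
 [428.66505922  51.41264872 121.5       ]]
```

Shift 2.5 mm to world +x, and lower.

jog_arm([
  {"x": -2.5, "y": 0, "z": 15, "spin": 0, "fingers": 1},
  {"x": -2.5, "y": 0, "z": 32, "spin": 0, "fingers": 1},
  {"x": -2.5, "y": 0, "z": 44, "spin": 0, "fingers": 1},
  {"x": -2.5, "y": 0, "z": 49, "spin": 0, "fingers": 1},
  {"x": -2.5, "y": 0, "z": 50, "spin": 0, "fingers": 1},
  {"x": -2.5, "y": 0, "z": 51, "spin": 0, "fingers": 1},
  {"x": -2.5, "y": 0, "z": 51, "spin": 0, "fingers": 1},
  {"x": -2.5, "y": 0, "z": 51, "spin": 0, "fingers": 1},
])

```text
clock: 10.78
eef_pos: [0.4723, 0.0405, 0.0547]
tool_rot: [0.026, 1.0, 0.0, 0.0]
ft_force: [-0.3, -0.1, -2.0]
grip_width: 0.0086
grasp_force: 61.6
```

jog_arm([
  {"x": 0, "y": 0, "z": 1, "spin": 0, "fingers": 1},
  {"x": 0, "y": 0, "z": 2, "spin": 0, "fingers": 1},
  {"x": 0, "y": 0, "z": 2, "spin": 0, "fingers": 1},
  {"x": 0, "y": 0, "z": 2, "spin": 0, "fingers": 1},
])

```text
clock: 11.28
eef_pos: [0.472, 0.0405, 0.0523]
tool_rot: [0.026, 1.0, -0.0, -0.0]
ft_force: [0.1, 0.5, -1.8]
grip_width: 0.0083
grasp_force: 61.6
```

jog_arm([
  {"x": 0, "y": 0, "z": 1, "spin": 0, "fingers": 1},
  {"x": 0, "y": 0, "z": 1, "spin": 0, "fingers": 1},
  {"x": 0, "y": 0, "z": 1, "spin": 0, "fingers": 1},
])

```text
clock: 11.65
eef_pos: [0.4722, 0.0405, 0.0516]
tool_rot: [0.026, 1.0, 0.0, 0.0]
ft_force: [-1.4, -0.8, 3.0]
grip_width: 0.0086
grasp_force: 62.2
```

Contact with the glass (about 5 N). Slide.

jog_arm([
  {"x": 0, "y": 5, "z": 0, "spin": 0, "fingers": 1},
  {"x": 0, "y": 11, "z": 0, "spin": 0, "fingers": 1},
  {"x": 0, "y": 17, "z": 0, "spin": 0, "fingers": 1},
  {"x": 0, "y": 23, "z": 0, "spin": 0, "fingers": 1},
  {"x": 0, "y": 29, "z": 0, "spin": 0, "fingers": 1},
  {"x": 0, "y": 35, "z": 0, "spin": 0, "fingers": 1},
  {"x": 0, "y": 40, "z": 0, "spin": 0, "fingers": 1},
  {"x": 0, "y": 40, "z": 0, "spin": 0, "fingers": 1},
])

```text
clock: 12.65
eef_pos: [0.4744, 0.0812, 0.0516]
tool_rot: [0.025, 1.0, 0.0, 0.0]
ft_force: [0.1, -1.8, 5.2]
grip_width: 0.0084
grasp_force: 62.6
```

Run:
```python
from h import *
c=snap('wrist','w6'); o=readout.get_obs(); q=o['tool_rot']; print(o['eef_pos'],q,o['ft_force'],o['clock'])
a=cv2.cvtColor(c['pixels'],cv2.COLOR_RGB2BGR)
cv2.imwrite('pics/w6b.png',cv2.resize(a[96:288,150:],(800,424),interpolation=cv2.INTER_CUBIC))
```

```text
[0.47442406 0.0812402  0.05159045] [2.52535221e-02 9.99680888e-01 5.16218014e-04 3.40196434e-04] [ 0.05152521 -1.58239566  5.95551581] 12.7
```

View pics/w6b.png

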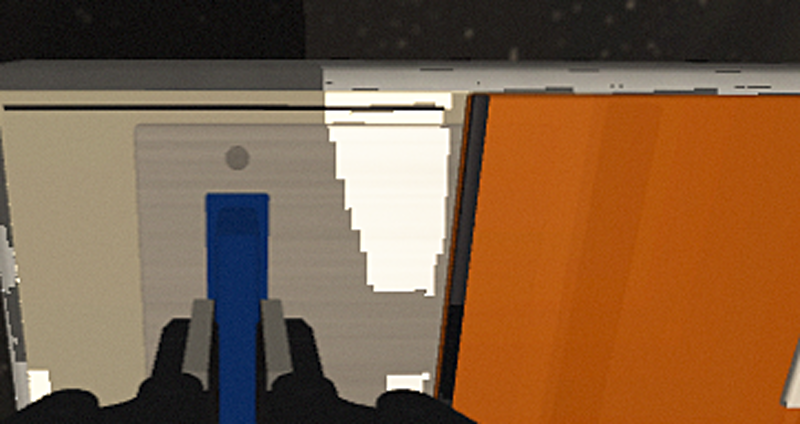

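The plate's edge is under the shield, which lies level. The plate edge is at row 125, the guide line at row 107 in the crop. Check the lateral offset and how far is left.

Run:
```python
from h import *
c=dict(np.load('pics/w6.npz')); f=362/800
g=lambda P,z: ray(c,np.array(P)*f+[150,96],z)*1000
print('line',g([[5,107],[440,108]],.04)); print('plate',g([[136,126],[445,126]],.045)); print('shield',g([[466,95],[488,95]],.054), 'under',g([[466,95]],.05))
```

```text
line [[416.71011221  26.46114215  40.        ]
 [422.43365646 135.04334656  40.        ]]
plate [[422.39702846  59.58162644  45.        ]
 [426.14751373 134.84915875  45.        ]]
shield [[417.74477981 136.26147797  54.        ]
 [417.98175903 141.26089127  54.        ]] under [[418.25167476 137.72435678  50.        ]]
```

jog_arm([
  {"x": 0.5, "y": 3, "z": 0, "spin": 0, "fingers": 1},
  {"x": 1, "y": 6, "z": 0, "spin": 0, "fingers": 1},
  {"x": 1.5, "y": 8, "z": 0, "spin": 0, "fingers": 1},
  {"x": 1.5, "y": 9, "z": 0, "spin": 0, "fingers": 1},
  {"x": 1.5, "y": 10, "z": 0, "spin": 0, "fingers": 1},
  {"x": 1.5, "y": 10, "z": 0, "spin": 0, "fingers": 1},
])

```text
clock: 13.45
eef_pos: [0.4734, 0.0904, 0.0516]
tool_rot: [0.026, 1.0, -0.0, 0.0]
ft_force: [0.3, -3.7, 6.2]
grip_width: 0.0083
grasp_force: 62.7
```

jog_arm([
  {"x": 0, "y": 1, "z": 0, "spin": 0, "fingers": 1},
  {"x": 0, "y": 2, "z": 0, "spin": 0, "fingers": 1},
  {"x": 0, "y": 2, "z": 0, "spin": 0, "fingers": 1},
])

```text
clock: 13.82
eef_pos: [0.4734, 0.0923, 0.0516]
tool_rot: [0.026, 1.0, -0.0, 0.0]
ft_force: [0.1, -4.5, 6.2]
grip_width: 0.0084
grasp_force: 62.8
```

jog_arm([
  {"x": 0, "y": 1, "z": 0, "spin": 0, "fingers": 1},
  {"x": 0, "y": 1, "z": 0, "spin": 0, "fingers": 1},
  {"x": 0, "y": 1, "z": 0, "spin": 0, "fingers": 1},
])

```text
clock: 14.2
eef_pos: [0.4735, 0.0933, 0.0516]
tool_rot: [0.026, 1.0, -0.0, 0.0]
ft_force: [0.6, -4.8, 6.1]
grip_width: 0.0083
grasp_force: 62.8
```

Not at the stop yet, since only sliding friction shows. Continue in small steps.

jog_arm([
  {"x": 0, "y": 1, "z": 0, "spin": 0, "fingers": 1},
  {"x": 0, "y": 1, "z": 0, "spin": 0, "fingers": 1},
])

```text
clock: 14.45
eef_pos: [0.4735, 0.0943, 0.0516]
tool_rot: [0.026, 1.0, -0.0, 0.0]
ft_force: [-0.5, -4.0, 6.4]
grip_width: 0.0085
grasp_force: 62.8
```

jog_arm([
  {"x": 0, "y": 1, "z": 0, "spin": 0, "fingers": 1},
  {"x": 0, "y": 1, "z": 0, "spin": 0, "fingers": 1},
])

```text
clock: 14.7
eef_pos: [0.4735, 0.0945, 0.0516]
tool_rot: [0.026, 1.0, -0.001, 0.0]
ft_force: [-0.4, -6.8, 6.6]
grip_width: 0.0085
grasp_force: 62.8
```

jog_arm([
  {"x": 0, "y": 1, "z": 0, "spin": 0, "fingers": 1},
  {"x": 0, "y": 1, "z": 0, "spin": 0, "fingers": 1},
])

```text
clock: 14.95
eef_pos: [0.4734, 0.0945, 0.0516]
tool_rot: [0.026, 1.0, -0.002, 0.0]
ft_force: [-1.2, -9.5, 7.2]
grip_width: 0.0081
grasp_force: 62.9
```

jog_arm([
  {"x": 0, "y": 0, "z": 0.5, "spin": 0, "fingers": 1},
  {"x": 0, "y": 0, "z": 0.5, "spin": 0, "fingers": 1},
  {"x": 0, "y": 0, "z": 0.5, "spin": 0, "fingers": 1},
  {"x": 0, "y": 0, "z": 0.5, "spin": 0, "fingers": 1},
])

```text
clock: 15.45
eef_pos: [0.4735, 0.0945, 0.0516]
tool_rot: [0.026, 1.0, -0.002, 0.0]
ft_force: [-2.3, -10.7, 12.0]
grip_width: 0.0086
grasp_force: 63.5
```

Run:
```python
from h import *
t=snap('wrist','w7');hsv=cv2.cvtColor(t['pixels'],cv2.COLOR_RGB2HSV)
a=cv2.inRange(hsv,(5,130,60),(22,255,255)); k=max(cv2.findContours(a,0,1)[0],key=cv2.contourArea)
p=k[:,0]; u=p[np.argmin(p.sum(1))]; print('shield corner',u,ray(t,[u],.054)*1000)
o=readout.get_obs();q=o['tool_rot'];print(o['eef_pos'],q,o['ft_force'],o['ft_torque'],o['grasp_force'],o['clock'])
```

```text
shield corner [343 141] [[417.43510786 140.6746962   54.        ]]
[0.47349936 0.09452429 0.05158064] [ 2.62812369e-02  9.99652176e-01 -2.15898748e-03  4.03031371e-04] [-2.55993535 -9.34397721 10.63723004] [-1.91144204  0.25041162  0.0273653 ] 63.45857799053192 15.5
```

```bash
python3 -c "
from workcell import bot
print(bot.job_done())"
```

```text
the job is handed in; nothing more can be done
None
```

The job is handed in with no verdict returned: the selector is at the green mark, and the plate is butted against the stop under the level shield, still gripped and pressed on the glass with an estimated 12–14 N, a little over the 10 N asked.

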